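# Lock two block stamps in a printing frame with tapered keys

### The job

Lock up the two loose stamps in the printing frame on the marble slab: drop each of the two loose dark wooden keys, upright and with its sloped side against the sloped bar, into the gap beside the stamp where its thickness fits, let go, and press it down from above, firmly but gently and more than once if need be, until it gives no more and stays wedged tight, holding the stamp against the bar on its right. Do not force the keys, and leave the spare block stamp and the round-handled stamp where they are.

Things in the scene. Friction and masses are not known exactly. Their poses are not given: they have to be found in the camera images.
- chase: Aluminium printing frame, 76 (x) by 199 mm (y), rails 18 mm high, fixed on a marble slab. Origin: centre of its underside, on the slab (13 mm above the table); +y runs along the row of three bays, to the robot's left; z up. Each bay, right to left: an upright face, a stamp, a gap, a wooden cross-bar. The right-most bay is already locked by a fixed key, as an example: locked keys stand up to 75 mm above the slab.
- bar_slope (a point): Top of the sloped face of the first (fixed) cross-bar, at (0, -40.8, 22) mm in the frame; all bars are alike: 22 mm high, 8 mm thick at the top, left face upright, right face running out 0.3 mm per mm downwards, so gaps narrow downwards. The other two bars were clamped by eye, each gap up to 1.2 mm wider or narrower than drawn: how deep a key will go cannot be known beforehand.
- gap_wide (a point): Drawn place of key_wide's foot centre in the middle bay, level with the bar tops, at (0, 6.8, 22) mm in the frame. The gap there reaches from y = -0.8 mm (stamp pushed against the face on its right; loose, it stands 0.3 to 2.2 mm farther left) to 18.8 mm, give or take 1.2 mm; both sides have square edges.
- gap_narrow (a point): The same for key_narrow in the left-most bay, at (0, 71.4, 22) mm in the frame. The gap reaches from 20 mm left of the stamp's centre, 13.6 mm on to the left, give or take 1.2 mm (and less 0.3 to 2.2 mm while the stamp is loose). The whole bay may stand 1.2 mm left or right of its drawn place.
- key_wide: Thicker loose key, dark wood, 60 mm tall, upright on the table. Origin: centre of its foot. Wedge 44 mm long (x), 26 mm high, right (-y) face upright, left (+y) face sloping out 0.3 mm per mm upwards: 15.2 mm thick at the foot, 23 at the shoulder. Above the foot's centre a finger tab, 12 mm thick (y), 32 long, 24 to 60 mm up. Wedged, its foot is 2 to 12 mm above the slab.
- key_narrow: Thinner loose key, 9.2 mm at the foot, 17 mm at the shoulder, else the same; 16 to 26 g. Hold keys by the tab, fingertips above the 26 mm shoulder. Dropped in, key and stamp are still loose; 12 to 18 N down on the tab wedges it. It slides down the bar's slope, so moves right as well: follow it, or lift off and push again, else it springs loose. Over 45 N on a stamp bows the frame.
- stamp_mid: Wooden block stamp 32 mm (its x, along the row of bays) by 45 mm (its y), 22 mm high, 60 g, rubber down, loose in the middle bay. Origin: centre of its underside.
- stamp_large: Wooden block stamp 40 mm (its x, along the row of bays) by 52 mm (its y), 20 mm high, 80 g, rubber down, loose in the left-most bay. Origin: centre of its underside.
- spare_stamp: Square wooden block stamp, 34 by 34 by 24 mm, on the slab in front of the frame; to be left alone. Origin: centre of its underside.
- handle_stamp: Small stamp with a turned round handle, 32 by 39 by 74 mm, standing by the keys; to be left alone. Origin: centre of its underside.
Mind the look-alikes: they are no part of the job. What is shaped like the key_wide but orange, pink or purple is not meant.

How it is judged:
By the outcome, as a careful person would: the job done as asked, in the order asked, and still so for the second after the job is handed in, with the robot touching nothing.
It also fails if it takes over 64 s, if anything falls off the work surface, if the arm or the gripper's body presses on something with over 40 N, if the wrist force passes 120 N, or if a joint passes its speed limit or range.

### The arm

A 7-joint arm with a two-finger parallel gripper is mounted at the origin on the work surface; the furniture and walls round the work are solid. World frame = base frame: x ahead of the robot, y to its left, z up, the work surface at z = 0. Lengths are in m, angles in rad, forces in N, time in s.
With the tool pointing down it reaches from about 0.375 to 0.925 m from the base axis. Payload 3.1 kg.
Tool frame: the origin (TCP) lies at the very end of the fingers, on their centre line; the grasp point (between the pads) lies 19 mm behind it (r.grasp_offset is the distance from the TCP to the grasp point, in m); z points along the fingers, y is the line along which they close (so a half turn about z gives the same grasp; the last joint's range is limited). The gripper opens to 85 mm and grips with 20 to 120 N. Pads are 22 mm wide; open, the fingers measure 114 mm over their backs; the gripper's body (76 mm by 85 mm) begins 54 mm behind the grasp point. The pads swing forward as they close: fully open they stand 13 mm farther back than shut.
Start: joints at [1.052, 0.383, 0.044, 1.598, -0.018, 1.161, -0.05], TCP at [0.266, -0.593, 0.231] pointing down, gripper open.
Joint ranges: [-2.61, 2.61], [-0.41, 2.15], [-1.48, 1.57], [0, 2.5], [-1.57, 4.71], [0.05, 1.97], [-2.85, 2.85]. Speed limits (rad/s): [2.79, 2.79, 3.14, 3.14, 3.14, 3.14, 3.14].

### API

Orientations are given as a unit quaternion [x, y, z, w].
In Python, from rig import r, get_image, get_calibration gives the robot as it stands. The module is installed in compiled form; this text tells all that it offers.
- The arm moves only by the tool send_rows, never from a script. Its arguments are lists of equal length, an entry for each row: "slide": the shift along the tool's x, y, z in m, a list of three; "delta_rot": the turn, a rotation vector about the tool's x, y, z in degrees, a list of three; "claw": the closure, from -1 (fully open) to 1 (shut). In form: {"slide": [[x, y, z], ...], "delta_rot": [[rx, ry, rz], ...], "claw": [claw, ...]}. A call has exactly 5 rows; each row is the pose to reach, as a shift and turn from the pose commanded when the call began, along the tool's axes at that moment; what a row does not reach only later rows make up. A row lasts 1/12 s, in which the tool goes at most 41.7 mm and 7.16 degrees, less where a joint would pass 70% of its speed; a pose out of reach is approached as far as the arm can. A call with a gripper value outside its range is refused whole. The fingers move at their own pace and stop on an object; "squeeze" is the grip in N (left out, the last holds). Time passes only in rows, so rows that repeat a pose let the fingers close, or fill a call up. It gives the time, the measured TCP pose, the force, the opening and the grip force at its end, in the units of the state.
- r.get_state(): the state, without advancing time (a new reading comes with each control period).
- get_image(name): name is "scene" or "top" or "wrist"; returns the picture (384x512x3 uint8, blue, green, red); there is no depth.
- get_calibration(name): a dict with "vertical_fov" (degrees; the focal length in pixels is half the picture's height over the tangent of half this angle, whatever the lens; pixels are square), "cx", "cy" (the principal point, pixels), "R" (3x3) and "t" (3): a world point X has camera coordinates R X + t. Camera axes: x right, y down, z forward; pixel columns grow to the right and rows downward; lengths in m; the calibration is good to about 2 mm. A picture is of the moment at which its call begins: read the wrist's pose just before it. get_calibration takes no time and is no camera call; for the wrist camera it gives the pose at the moment of the call.
- r.finish_job(): hands the job in; it is judged then, once.
The state is a dict: "clock": time; "joints": joint angles; "qd": joint speeds; "joint_torque": joint torques, N m; "eef_pos": TCP position; "eef_rot": TCP orientation; "ft_force": force on the tool from outside, world axes, zero at the start; "wrist_torque": the same for the moment, N m; "finger_gap": finger opening in m; "grip_force": force on a finger pad.
Only numpy, scipy, OpenCV 4.12 (cv2) and the standard library are available. Lean on these libraries where they do the work, as an engineer would, in place of code of your own. Each camera call takes 0.05 s, during which the arm holds its last target. There are 200 camera calls.

## Working session

There is one attempt and no reset: what is moved stays moved. The work goes in short steps, Python scripts to look and compute and a tool call to move; the robot and the scene stay as the last step left them, time stands still between calls to the robot, and variables do not carry over. Pictures are saved under pics/ and viewed, at most 10 in all, crops included, and the job is handed in when it is done.

Besides the shell and the picture viewer there is one more tool, called after "Call:" as name(argument=value, ...) on one line, values as JSON. send_rows: Moves the arm, as the interface text tells. Its arguments: {"type":"object","properties":{"slide":{"type":"array"},"delta_rot":{"type":"array"},"claw":{"type":"array"},"squeeze":{"type":"number"}},"required":["slide","delta_rot","claw"]}

```bash
mkdir -p pics; python3 - <<'E'
from rig import r,get_image,get_calibration
import cv2,numpy as np
s=r.get_state();print({k:np.round(v,3).tolist() for k,v in s.items()})
for n in("scene","top"):
    im=get_image(n);cv2.imwrite(f"pics/{n}0.png",im)
    c=get_calibration(n);print(n,{k:np.round(v,4).tolist() for k,v in c.items()})
a=cv2.imread("pics/scene0.png");b=cv2.imread("pics/top0.png")
E
```

```text
{'clock': 0.0, 'joints': [1.052, 0.384, 0.044, 1.6, -0.018, 1.161, -0.05], 'qd': [-0.0, 0.0, -0.0, 0.002, 0.002, -0.0, -0.001], 'joint_torque': [0.0, -43.346, 1.024, -24.951, 0.011, 0.011, 0.0], 'eef_pos': [0.265, -0.592, 0.23], 'eef_rot': [0.978, 0.209, -0.0, -0.001], 'ft_force': [0.607, -0.145, -0.41], 'wrist_torque': [0.01, 0.003, 0.023], 'grip_force': 0.0, 'finger_gap': 0.086}
scene {'vertical_fov': 56.3412, 'cx': 253.9152, 'cy': 187.5093, 'R': [[-0.4483, -0.8939, 0.0055], [-0.4901, 0.2407, -0.8378], [0.7475, -0.3782, -0.546]], 't': [0.2027, 0.3185, 0.5752]}
top {'vertical_fov': 55.1958, 'cx': 253.7147, 'cy': 191.8281, 'R': [[-0.0139, -0.9999, 0.008], [-0.9938, 0.0129, -0.1102], [0.1101, -0.0095, -0.9939]], 't': [-0.0428, 0.5576, 1.2729]}
```

View pics/scene0.png

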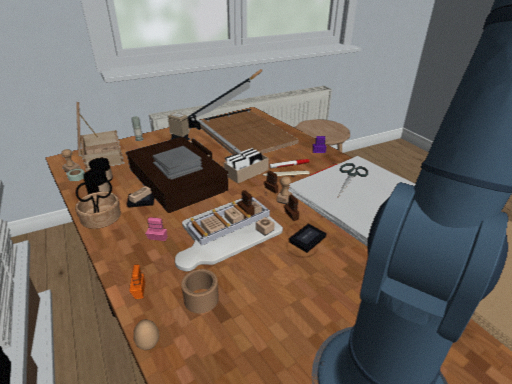

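View pics/top0.png

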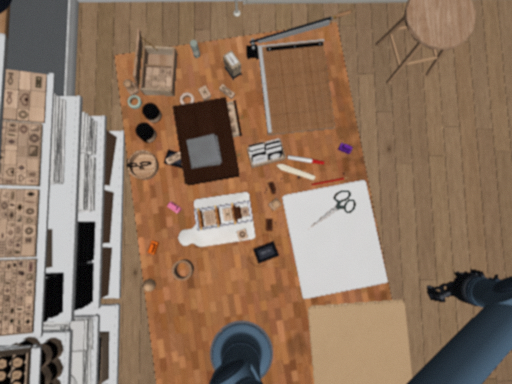

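The scene view shows the frame at about (228,220), with dark keys at (272,182) and (292,208) and the handle stamp between them at (285,190). In the top view they are at (271,187), (269,225) and (275,205). The orange, pink and purple look-alikes stand apart. Next I enlarge the work area and work out rough positions.

```bash
cat > h.py <<'E'
import numpy as np, cv2
from rig import r,get_image,get_calibration
from scipy.spatial.transform import Rotation as Ro
def ray(c,u,v,h=384):
    f=h/2/np.tan(np.radians(c["vertical_fov"])/2)
    R=np.array(c["R"]);t=np.array(c["t"])
    d=R.T@np.array([(u-c["cx"])/f,(v-c["cy"])/f,1.]);return -R.T@t,d
def onz(c,u,v,z):
    o,d=ray(c,u,v);return o+d*(z-o[2])/d[2]
def proj(c,X):
    f=192/np.tan(np.radians(c["vertical_fov"])/2)
    p=np.array(c["R"])@X+np.array(c["t"]);return np.array([f*p[0]/p[2]+c["cx"],f*p[1]/p[2]+c["cy"]])
def tri(rays):
    A=sum(np.eye(3)-np.outer(d,d)/(d@d) for o,d in rays);b=sum((np.eye(3)-np.outer(d,d)/(d@d))@o for o,d in rays)
    return np.linalg.solve(A,b)
def move(target,yaw=None):
    """slide in tool axes from measured pose to target"""
    s=r.get_state();R=Ro.from_quat(s["eef_rot"]);return R.inv().apply(np.array(target)-s["eef_pos"])
E
python3 - <<'E'
from h import *
t=get_calibration("top");s=get_calibration("scene")
for n,u,v,z in[("k1",271,187,.06),("k2",269,225,.06),("handle",275,205,.07),("fr tl",198,208,.03),("fr tr",250,205,.03),("fr br",251,222,.03),("fr bl",198,229,.03),("spare",242,234,.037)]:
    print(n,onz(t,u,v,z).round(3))
st=r.get_state();print(Ro.from_quat(st["eef_rot"]).as_matrix().round(3).tolist())
a=cv2.imread("pics/scene0.png")[165:275,170:315];b=cv2.imread("pics/top0.png")[170:255,175:295]
a=cv2.resize(a,None,fx=4,fy=4,interpolation=cv2.INTER_CUBIC)
cv2.imwrite("pics/c1.png",a)
w=get_image("wrist");cv2.imwrite("pics/w0.png",w)
c=get_calibration("wrist");print({k:np.round(v,4).tolist() for k,v in c.items()})
E
```

```text
k1 [ 0.57 -0.11  0.06]
k2 [ 0.438 -0.101  0.06 ]
handle [ 0.506 -0.122  0.07 ]
fr tl [0.502 0.147 0.03 ]
fr tr [ 0.51  -0.037  0.03 ]
fr br [ 0.45  -0.039  0.03 ]
fr bl [0.428 0.147 0.03 ]
spare [ 0.409 -0.007  0.037]
[[0.913, 0.409, -0.001], [0.409, -0.913, 0.002], [-0.0, -0.002, -1.0]]
{'vertical_fov': 71.5679, 'cx': 251.9806, 'cy': 191.8596, 'R': [[0.4087, -0.9127, -0.0022], [-0.8665, -0.3888, 0.313], [-0.2866, -0.126, -0.9497]], 't': [-0.6498, -0.0404, 0.3803]}
```

View pics/c1.png

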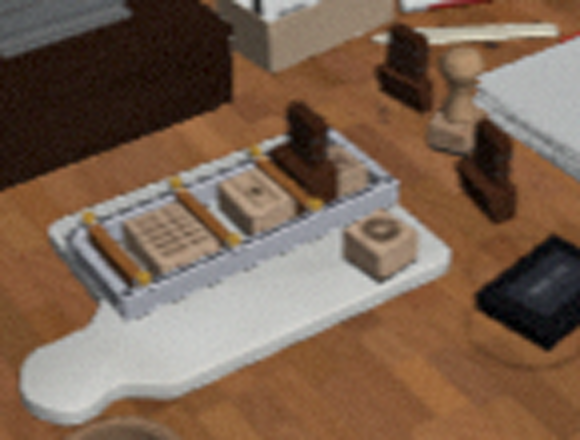

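The crop shows loose key A (far, crop (405,70)), key B (near, crop (488,170)) and the light round-handled stamp between them at (460,95). Both keys are dark brown, unlike the orange, pink and purple copies. The fixed key is in the right-most bay. I'll bring the wrist camera over to see which key is thicker.

Call:
send_rows(slide=[[0.024,-0.022,-0.001],[0.048,-0.044,-0.002],[0.072,-0.066,-0.003],[0.096,-0.088,-0.004],[0.119,-0.109,-0.005]], delta_rot=[[0,0,0],[0,0,0],[0,0,0],[0,0,0],[0,0,0]], claw=[-1,-1,-1,-1,-1])

```text
clock: 0.57
eef_pos: [0.33, -0.4432, 0.2359]
eef_rot: [0.978, 0.209, -0.0, -0.0]
ft_force: [0.7, 0.4, -0.5]
finger_gap: 0.0852
grip_force: 0.0
```

Call:
send_rows(slide=[[0.024,-0.022,-0.001],[0.048,-0.044,-0.002],[0.072,-0.066,-0.003],[0.096,-0.088,-0.004],[0.119,-0.109,-0.005]], delta_rot=[[0,0,0],[0,0,0],[0,0,0],[0,0,0],[0,0,0]], claw=[-1,-1,-1,-1,-1])

```text
clock: 0.98
eef_pos: [0.3939, -0.2951, 0.2411]
eef_rot: [0.978, 0.209, -0.0, -0.0]
ft_force: [-0.2, 0.2, 0.5]
finger_gap: 0.0855
grip_force: 0.0
```

Call:
send_rows(slide=[[0.024,-0.022,-0.001],[0.048,-0.044,-0.002],[0.072,-0.066,-0.003],[0.096,-0.088,-0.004],[0.119,-0.109,-0.005]], delta_rot=[[0,0,4.8],[0,0,9.6],[0,0,14.4],[0,0,19.2],[0,0,24.1]], claw=[-1,-1,-1,-1,-1])

```text
clock: 1.4
eef_pos: [0.4579, -0.1471, 0.2462]
eef_rot: [1.0, -0.002, -0.0, -0.0]
ft_force: [0.4, -0.1, -0.7]
finger_gap: 0.0855
grip_force: 0.0
```

```bash
python3 - <<'E'
from h import *
s=r.get_state();print(s["clock"],s["eef_pos"],Ro.from_quat(s["eef_rot"]).as_matrix().round(3).tolist(),s["joints"])
c=get_calibration("wrist");im=get_image("wrist");cv2.imwrite("pics/w1.png",im)
import pickle;pickle.dump(c,open("w1.pkl","wb"))
for X in [(.57,-.11,.06),(.438,-.101,.06),(.44,.147,.03)]:print(proj(c,np.array(X)))
E
```

```text
1.4 [ 0.45792363 -0.14712277  0.24617849] [[1.0, -0.004, -0.0], [-0.004, -1.0, 0.0], [-0.0, -0.0, -1.0]] [ 0.51422981  0.06224268 -0.2980833   1.96233889  0.02025376  1.12007821
 -1.36658053]
[218.29066413  75.49308251]
[215.71934239 186.68266769]
[ 40.85160127 179.53537971]
```

View pics/w1.png

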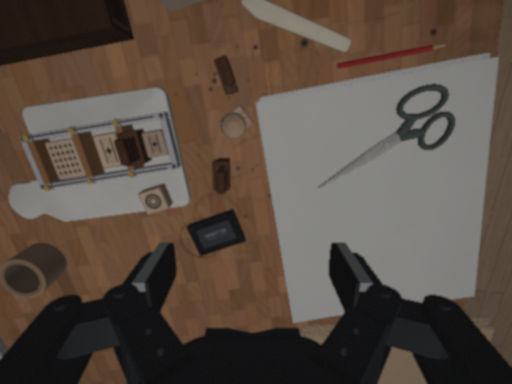

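The wrist view shows key A at (226,75), key B at (221,175), the handle stamp at (233,123), the frame around (100,150) with yaw about +9°, and the spare stamp at (155,198). I'll take two closer views.

Call:
send_rows(slide=[[0.004,-0.017,0.01],[0.008,-0.034,0.02],[0.012,-0.052,0.03],[0.016,-0.069,0.04],[0.02,-0.087,0.05]], delta_rot=[[0,0,0],[0,0,0],[0,0,0],[0,0,0],[0,0,0]], claw=[-1,-1,-1,-1,-1])

```text
clock: 1.87
eef_pos: [0.4776, -0.0616, 0.1956]
eef_rot: [1.0, 0.0, -0.0, 0.0]
ft_force: [0.4, -0.8, 0.2]
finger_gap: 0.0855
grip_force: 0.0
```

Call:
send_rows(slide=[[0,0,0],[0,0,0],[0,0,0],[0,0,0],[0,0,0]], delta_rot=[[0,0,0],[0,0,0],[0,0,0],[0,0,0],[0,0,0]], claw=[-1,-1,-1,-1,-1])

```text
clock: 2.28
eef_pos: [0.478, -0.0635, 0.1968]
eef_rot: [1.0, -0.001, 0.001, 0.0]
ft_force: [0.1, -0.8, -0.4]
finger_gap: 0.0854
grip_force: 0.0
```

```bash
cat >> h.py <<'E'
import pickle
def snap(n):
    s=r.get_state();c=get_calibration("wrist");im=get_image("wrist");cv2.imwrite(f"pics/{n}.png",im);pickle.dump(c,open(n+".pkl","wb"))
    print(s["eef_pos"].round(4),s["qd"].round(3))
E
python3 -c "
from h import *
snap('w2')"
```

```text
[ 0.478  -0.0635  0.1968] [-0.001 -0.001 -0.005  0.001 -0.002  0.    -0.002]
```

Call:
send_rows(slide=[[-0.005,-0.028,0.01],[-0.01,-0.056,0.02],[-0.015,-0.084,0.03],[-0.02,-0.112,0.03],[-0.03,-0.14,0.03]], delta_rot=[[0,0,0],[0,0,0],[0,0,0],[0,0,0],[0,0,0]], claw=[-1,-1,-1,-1,-1])

```text
clock: 2.75
eef_pos: [0.4479, 0.0784, 0.1662]
eef_rot: [1.0, -0.001, 0.0, -0.0]
ft_force: [0.2, 0.8, -0.1]
finger_gap: 0.0854
grip_force: 0.0
```

Call:
send_rows(slide=[[0,0,0],[0,0,0],[0,0,0],[0,0,0],[0,0,0]], delta_rot=[[0,0,0],[0,0,0],[0,0,0],[0,0,0],[0,0,0]], claw=[-1,-1,-1,-1,-1])

```text
clock: 3.17
eef_pos: [0.4483, 0.0763, 0.1664]
eef_rot: [1.0, -0.001, 0.0, 0.0]
ft_force: [0.5, -0.6, 0.3]
finger_gap: 0.0854
grip_force: 0.0
```

```bash
python3 -c "
from h import *
snap('w3')
a=cv2.imread('pics/w2.png');b=cv2.imread('pics/w3.png')
cv2.imwrite('pics/w2c.png',cv2.resize(a[0:260,40:380],None,fx=2.3,fy=2.3,interpolation=cv2.INTER_CUBIC))
cv2.imwrite('pics/w3c.png',cv2.resize(b[0:290,60:440],None,fx=2.0,fy=2.0,interpolation=cv2.INTER_CUBIC))
"
```

```text
[0.4483 0.0763 0.1664] [-0.001  0.001 -0.006  0.002 -0.003 -0.001 -0.003]
```

View pics/w2c.png

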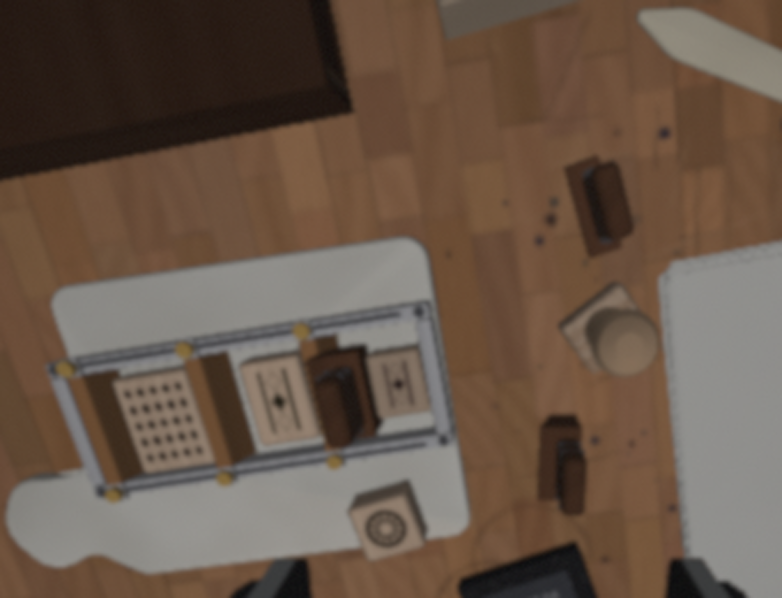

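View pics/w3c.png

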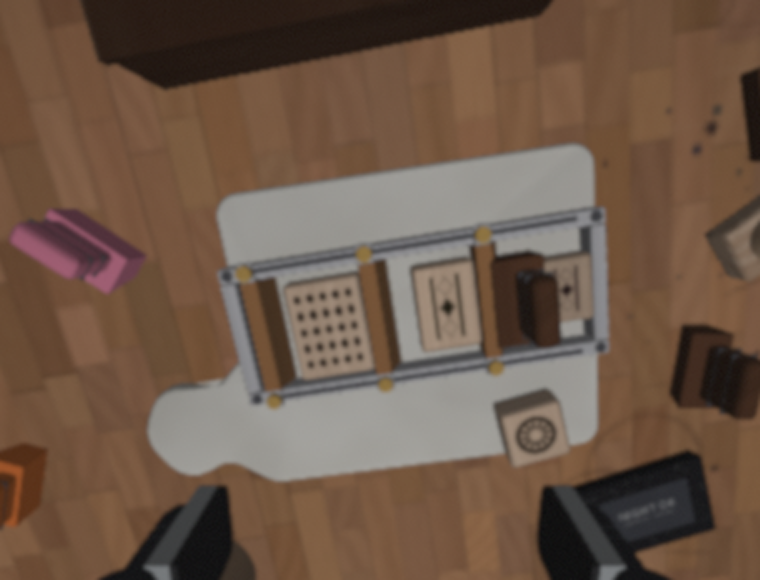

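In the w2 crop, key A is at crop (600,205), key B at (565,465) and the handle stamp at (615,335). The chase corners are at (52,370), (104,491), (446,440) and (420,311). In the w3 crop the same corners are at (227,275), (257,399), (600,347) and (597,215). The orange and pink copies are well away to the left. I'll look straight down between the keys to tell wide from narrow.

Call:
send_rows(slide=[[-0.004,0.037,0],[-0.008,0.074,0],[-0.012,0.112,0],[-0.016,0.149,0],[-0.02,0.186,0]], delta_rot=[[0,0,0],[0,0,0],[0,0,0],[0,0,0],[0,0,0]], claw=[-1,-1,-1,-1,-1])

```text
clock: 3.63
eef_pos: [0.4273, -0.1106, 0.1665]
eef_rot: [1.0, -0.001, 0.0, 0.0]
ft_force: [1.0, 0.0, 0.0]
finger_gap: 0.0855
grip_force: 0.0
```

Call:
send_rows(slide=[[0,0,0],[0,0,0],[0,0,0],[0,0,0],[0,0,0]], delta_rot=[[0,0,0],[0,0,0],[0,0,0],[0,0,0],[0,0,0]], claw=[-1,-1,-1,-1,-1])

```text
clock: 4.05
eef_pos: [0.4281, -0.1065, 0.1663]
eef_rot: [1.0, 0.002, 0.0, -0.0]
ft_force: [-0.5, -0.1, 0.1]
finger_gap: 0.0856
grip_force: 0.0
```

```bash
python3 - <<'E'
from h import *
snap('w4')
c3,c2=[pickle.load(open(f"w{i}.pkl","rb")) for i in(3,2)]
p3=np.array([(227,275),(257,399),(600,347),(597,215)])/2+[60,0]
p2=np.array([(52,370),(104,491),(446,440),(420,311)])/2.3+[40,0]
for a,b in zip(p3,p2):print(onz(c3,*a,.031).round(4),onz(c2,*b,.031).round(4),tri([ray(c3,*a),ray(c2,*b)]).round(4))
b=cv2.imread('pics/w4.png')
c4=pickle.load(open("w4.pkl","rb"));A=proj(c4,np.array([.57,-.11,.03]));B=proj(c4,np.array([.44,-.1,.03]));print(A,B)
cr=lambda p:cv2.resize(b[max(0,int(p[1])-48):max(0,int(p[1])-48)+96,int(p[0])-48:int(p[0])+48],None,fx=4,fy=4,interpolation=cv2.INTER_CUBIC)
print([(max(0,int(p[1])-48),int(p[0])-48) for p in(A,B)])
cv2.imwrite('pics/w4c.png',np.hstack([cr(A),cr(B)]))
E
```

```text
[ 0.4281 -0.1065  0.1663] [-0.004  0.001 -0.    -0.001  0.003 -0.001 -0.   ]
[0.4971 0.1561 0.031 ] [0.4965 0.1578 0.031 ] [0.4974 0.1549 0.035 ]
[0.4293 0.1459 0.031 ] [0.4297 0.1444 0.031 ] [0.4281 0.1468 0.0275]
[ 0.4584 -0.0404  0.031 ] [ 0.4586 -0.0423  0.031 ] [ 0.4574 -0.042   0.0273]
[ 0.526  -0.0306  0.031 ] [ 0.5257 -0.031   0.031 ] [ 0.5258 -0.0308  0.0303]
[255.56329401  34.73745026] [245.34715411 171.93175999]
[(0, 207), (123, 197)]
```

View pics/w4c.png

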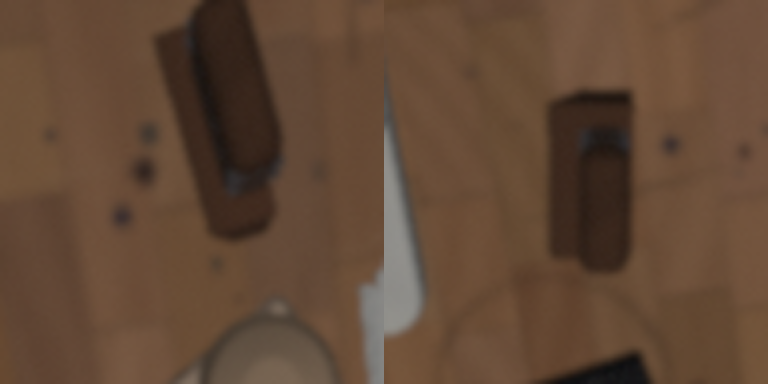

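Crop w4c, left panel: key A has its shoulder's near edge spanning columns 212–272. Right panel: key B has its shoulder spanning columns 549–632, so it is visibly thicker. I'll check this in mm.

```bash
python3 - <<'E'
from h import *
c=pickle.load(open("w4.pkl","rb"));c2=pickle.load(open("w2.pkl","rb"))
fA=lambda u,v:(207+u/4,v/4);fB=lambda u,v:(197+(u-384)/4,123+v/4)
def P(f,L,z):return np.array([onz(c,*f(*p),z) for p in L])
A=P(fA,[(155,37),(212,236),(272,225)],.026);B=P(fB,[(549,105),(549,258),(632,100),(632,260)],.026)
print(A.round(4),B.round(4))
print("tabA top",P(fA,[(190,20),(245,0),(225,172),(280,155)],.06).round(4))
print("tabB top",P(fB,[(582,155),(630,155),(585,265),(630,265)],.06).round(4))
# heights: shoulder left-corner in w2 & w4
print("A hi",tri([ray(c,*fA(155,37)),ray(c2,40+566/2.3,165/2.3)]),"B shoulder",tri([ray(c,*fB(549,258)),ray(c2,40+540/2.3,500/2.3)]))
print("Btab",tri([ray(c,*fB(608,268)),ray(c2,40+572/2.3,514/2.3)]),"Atab",tri([ray(c,*fA(255,170)),ray(c2,40+622/2.3,240/2.3)]))
d=A[1]-A[0];print("A thick",abs(np.cross(d[:2],(A[2]-A[0])[:2]))/np.hypot(*d[:2]),"yaw",np.degrees(np.arctan2(-d[1],-d[0])))
E
```

```text
[[ 0.5913 -0.1009  0.026 ]
 [ 0.5504 -0.1145  0.026 ]
 [ 0.5528 -0.1288  0.026 ]] [[ 0.4637 -0.0925  0.026 ]
 [ 0.4212 -0.0919  0.026 ]
 [ 0.4651 -0.1145  0.026 ]
 [ 0.4207 -0.115   0.026 ]]
tabA top [[ 0.5844 -0.1087  0.06  ]
 [ 0.5878 -0.1196  0.06  ]
 [ 0.5574 -0.1161  0.06  ]
 [ 0.5606 -0.1274  0.06  ]]
tabB top [[ 0.4574 -0.1019  0.06  ]
 [ 0.4574 -0.1133  0.06  ]
 [ 0.43   -0.1026  0.06  ]
 [ 0.4301 -0.1136  0.06  ]]
A hi [ 0.59238514 -0.10123789  0.02330122] B shoulder [ 0.42297987 -0.092564    0.0300287 ]
Btab [ 0.42679446 -0.10772137  0.05396561] Atab [ 0.55866232 -0.12286411  0.05718728]
A thick 0.014354051958015033 yaw 18.254329389058217<stdin>:12: DeprecationWarning: Arrays of 2-dimensional vectors are deprecated. Use arrays of 3-dimensional vectors instead. (deprecated in NumPy 2.0)
```

Key B is 22.6 mm thick at the shoulder, so it is key_wide. Its centre is at (0.443, −0.1077), yaw 0, with the slope to the left. Key A is about 15–16 mm thick, so it is key_narrow, at (0.573, −0.118) with yaw about 17.5°. I'll grasp key_wide first.

Call:
send_rows(slide=[[0.0155,0.001,0.015],[0.0155,0.001,0.03],[0.0155,0.001,0.05],[0.0155,0.001,0.066],[0.0155,0.001,0.066]], delta_rot=[[0,0,0],[0,0,0],[0,0,0],[0,0,0],[0,0,0]], claw=[0,0,0,0,0])

```text
clock: 4.52
eef_pos: [0.4406, -0.1072, 0.0973]
eef_rot: [1.0, 0.001, -0.003, -0.001]
ft_force: [-0.1, 0.3, -0.9]
finger_gap: 0.0428
grip_force: 0.0
```

Call:
send_rows(slide=[[0,0,0.016],[0,0,0.032],[0,0,0.048],[0,0,0.066],[0,0,0.066]], delta_rot=[[0,0,0],[0,0,0],[0,0,0],[0,0,0],[0,0,0]], claw=[0,0,0,0,0])

```text
clock: 4.93
eef_pos: [0.4414, -0.1078, 0.0325]
eef_rot: [1.0, 0.001, -0.002, -0.001]
ft_force: [-0.4, -0.1, 0.3]
finger_gap: 0.0426
grip_force: 0.0
```

```bash
python3 -c "
from h import *
snap('w5');s=r.get_state();print(s['finger_gap'],s['ft_force'])
b=cv2.imread('pics/w5.png');cv2.imwrite('pics/w5c.png',cv2.resize(b[150:384,120:380],None,fx=2.5,fy=2.5))"
```

```text
[ 0.4414 -0.1078  0.0325] [ 0.007 -0.043 -0.009 -0.016 -0.022  0.053  0.022]
0.04247417361999424 [-0.29749082 -0.58219239  0.59052163]
```

View pics/w5c.png

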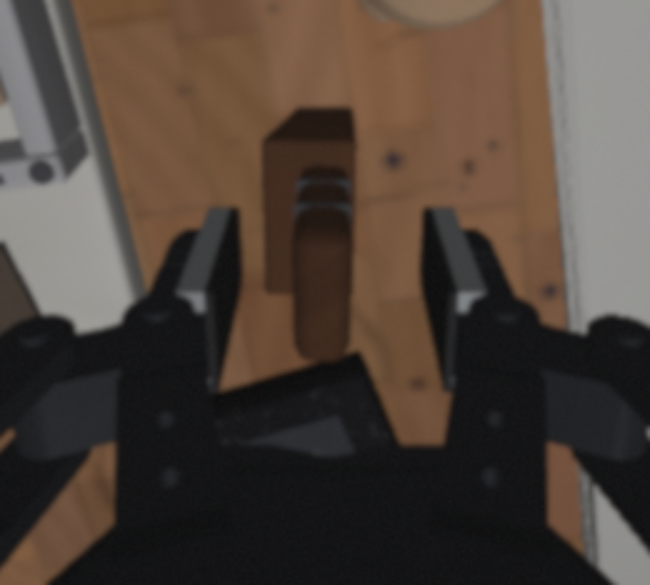

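View w5c shows the tab at column 323 between the fingertips at 240 and 425, so the fingers sit about 2 mm too far right. I'll shift, close and lift.

Call:
send_rows(slide=[[0,-0.0018,0],[0,-0.0018,0],[0,-0.0018,0],[0,-0.0018,0],[0,-0.0018,0]], delta_rot=[[0,0,0],[0,0,0],[0,0,0],[0,0,0],[0,0,0]], claw=[0,0,1,1,1], squeeze=30)

```text
clock: 5.4
eef_pos: [0.444, -0.1074, 0.0351]
eef_rot: [1.0, 0.0, 0.001, 0.0]
ft_force: [0.3, 0.1, 2.1]
finger_gap: 0.0116
grip_force: 36.1
```

Call:
send_rows(slide=[[0,0,0],[0,0,0],[0,0,0],[0,0,0],[0,0,0]], delta_rot=[[0,0,0],[0,0,0],[0,0,0],[0,0,0],[0,0,0]], claw=[1,1,1,1,1])

```text
clock: 5.82
eef_pos: [0.4441, -0.1074, 0.035]
eef_rot: [1.0, 0.0, 0.001, 0.0]
ft_force: [-0.2, 0.4, 5.6]
finger_gap: 0.0114
grip_force: 36.6
```

```bash
python3 -c "
from h import *
s=r.get_state();print(s['finger_gap'],s['ft_force'],s['eef_pos'],s['grip_force'],Ro.from_quat(s['eef_rot']).as_matrix().round(3))
o=np.array([.4777,.0575,.013]);R=Ro.from_euler('z',8.8,degrees=True)
for p in [(0,.0068,.022),(0,.0714,.022)]:print(o+R.apply(p))"
```

```text
0.011365972520239104 [-0.21257523  0.41008317  5.62730256] [ 0.44412746 -0.10736744  0.03504125] 36.56201899051666 [[ 1.     0.     0.001]
 [ 0.    -1.    -0.   ]
 [ 0.001  0.    -1.   ]]
[0.4766597  0.06421995 0.035     ]
[0.46677681 0.12805951 0.035     ]
```

Call:
send_rows(slide=[[0,0,-0.02],[0,0,-0.05],[0,0,-0.08],[0,0,-0.11],[0,0,-0.11]], delta_rot=[[0,0,0],[0,0,0],[0,0,0],[0,0,0],[0,0,0]], claw=[1,1,1,1,1])

```text
clock: 6.23
eef_pos: [0.4478, -0.108, 0.1498]
eef_rot: [1.0, -0.0, 0.005, 0.001]
ft_force: [2.1, -0.6, 0.1]
finger_gap: 0.0111
grip_force: 35.8
```

Call:
send_rows(slide=[[0.007,-0.034,0],[0.013,-0.068,0],[0.02,-0.103,0],[0.026,-0.137,0],[0.033,-0.172,0]], delta_rot=[[0,0,-1.8],[0,0,-3.6],[0,0,-5.3],[0,0,-7],[0,0,-8.8]], claw=[1,1,1,1,1])

```text
clock: 6.65
eef_pos: [0.4756, 0.0658, 0.1436]
eef_rot: [0.997, 0.077, -0.0, 0.0]
ft_force: [0.4, -0.2, -0.8]
finger_gap: 0.0112
grip_force: 35.8
```

Call:
send_rows(slide=[[0,0,0.02],[0,0,0.04],[0,0,0.055],[0,0,0.055],[0,0,0.055]], delta_rot=[[0,0,0],[0,0,0],[0,0,0],[0,0,0],[0,0,0]], claw=[1,1,1,1,1])

```text
clock: 7.07
eef_pos: [0.4747, 0.0646, 0.088]
eef_rot: [0.997, 0.077, -0.002, -0.0]
ft_force: [0.9, -0.1, 0.6]
finger_gap: 0.0115
grip_force: 35.8
```

```bash
python3 -c "
from h import *
snap('w6');s=r.get_state();print(s['finger_gap'],s['ft_force'],Ro.from_quat(s['eef_rot']).as_matrix().round(3))
b=cv2.imread('pics/w6.png');cv2.imwrite('pics/w6c.png',cv2.resize(b[100:300,130:390],None,fx=3,fy=3,interpolation=cv2.INTER_CUBIC))"
```

```text
[0.4747 0.0646 0.088 ] [ 0.008 -0.029 -0.004 -0.032 -0.002  0.     0.002]
0.011189777675049604 [-0.38680288 -0.4212785   0.15677291] [[ 0.988  0.153 -0.001]
 [ 0.153 -0.988  0.   ]
 [-0.001 -0.    -1.   ]]
```

View pics/w6c.png

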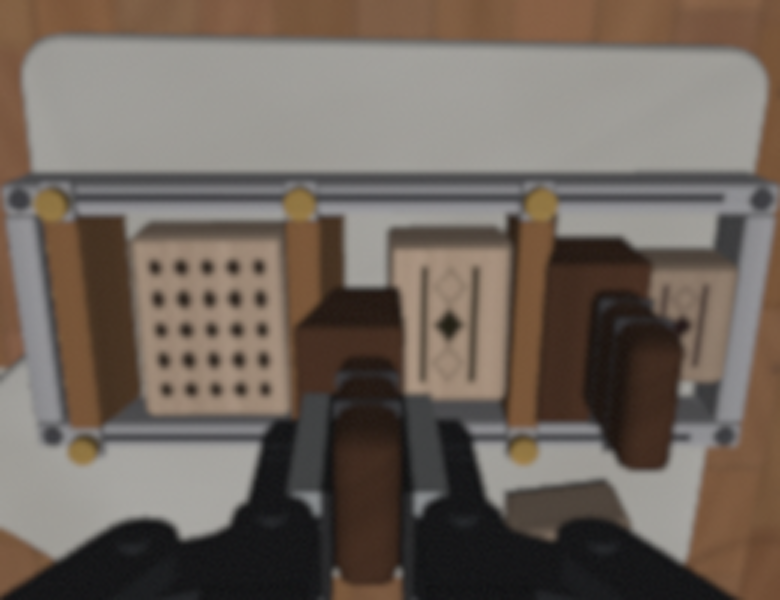

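View w6c: the frame is now square to the image. The key's foot edge spans columns 340–400 at row 290, the bar's top right edge is at column ~318 and the stamp's left top edge at ~388. Next I convert these to mm.

```bash
cat >> h.py <<'E'
def lat(c,pts,s_pos,yaw,crop):
    Rz=Ro.from_euler('z',yaw,degrees=True).inv()
    for n,u,v,z in pts:
        p=onz(c,crop[0]+u/crop[2],crop[1]+v/crop[2],z);q=Rz.apply(p-s_pos);print(n,(q[:2]*1000).round(1))
E
python3 -c "
from h import *
c=pickle.load(open('w6.pkl','rb'));s=r.get_state()
lat(c,[('footL',340,291,.053),('footR',400,291,.053),('shL',298,326,.079),('shR',404,323,.079),('barR',318,222,.035),('barLtop',288,222,.035),('stampTL',388,247,.035),('stampBL',394,400,.035),('stampTR',509,247,.035),('bar1L',512,290,.035),('bar0 R',101,420,.035),('bar0 R',77,222,.035),('stLTL',134,238,.033),('stLTR',286,238,.033),('cornTL',18,200,.031),('TR',762,200,.031),('BL',52,436,.031),('BR',725,436,.031)],s['eef_pos'],8.8,(130,100,3))
Rz=Ro.from_euler('z',8.8,degrees=True).inv();print('frame org rel',Rz.apply(np.array([.4777,.0575,0])-s['eef_pos'])*1000)
"
```

```text
footL [17.5  5.3]
footR [17.5 -8.8]
shL [19.1 13. ]
shR [19.8 -8.5]
barR [29.5 11.3]
barLtop [29.5 18.9]
stampTL [23.  -6.4]
stampBL [-20.3  -8.4]
stampTR [ 23.  -37.1]
bar1L [ 11.4 -38.6]
bar0 R [-26.4  71.8]
bar0 R [29.5 72. ]
stLTL [24.7 58.6]
stLTR [24.7 19.7]
cornTL [34.2 87.8]
TR [  34.3 -101.5]
BL [-33.7  87.6]
BR [ -33.5 -101.8]
frame org rel [  0.57866256  -7.37320772 -89.09837058]
```

The gap runs from −7.4 (−6.4 at the back, as the stamp is slightly turned) to +11.3 mm, and the foot centre is at −1.7. So I shift about 4 mm left and 3 mm forward, then descend while watching the force.

Call:
send_rows(slide=[[0.003,-0.004,0],[0.003,-0.004,0.005],[0.003,-0.004,0.01],[0.003,-0.004,0.014],[0.003,-0.004,0.014]], delta_rot=[[0,0,0],[0,0,0],[0,0,0],[0,0,0],[0,0,0]], claw=[1,1,1,1,1])

```text
clock: 7.53
eef_pos: [0.4778, 0.0689, 0.0745]
eef_rot: [0.997, 0.077, -0.001, 0.0]
ft_force: [0.7, 0.4, -0.0]
finger_gap: 0.0113
grip_force: 35.8
```

Call:
send_rows(slide=[[0,0,0],[0,0,0],[0,0,0],[0,0,0],[0,0,0]], delta_rot=[[0,0,0],[0,0,0],[0,0,0],[0,0,0],[0,0,0]], claw=[1,1,1,1,1])

```text
clock: 7.95
eef_pos: [0.4788, 0.0692, 0.0755]
eef_rot: [0.997, 0.077, 0.0, 0.0]
ft_force: [0.6, 0.5, -0.0]
finger_gap: 0.0112
grip_force: 35.8
```

```bash
python3 -c "
from h import *
snap('w7');s=r.get_state();print(s['ft_force'])
Rz=Ro.from_euler('z',8.8,degrees=True).inv();print('TCP in frame',Rz.apply(s['eef_pos']-np.array([.4777,.0575,.013]))*1000)
c=pickle.load(open('w7.pkl','rb'));b=cv2.imread('pics/w7.png').astype(float)
# brightness profiles along frame-y at several frame-x (tool x), plane z=.035
R=Ro.from_euler('z',8.8,degrees=True)
ys=np.arange(26,-16,-1)
for x in(27,24.5,19,17):
    pr=[]
    for y in ys:
        p=proj(c,np.r_[ (s['eef_pos']+R.apply([x/1000,y/1000,0]))[:2],.036]);pr.append(int(cv2.getRectSubPix(b.astype(np.float32),(1,1),(float(p[0]),float(p[1]))).sum()/3))
    print(x,pr)
print(ys.tolist())
"
```

```text
[0.4788 0.0692 0.0755] [-0.001  0.001  0.001  0.001 -0.    -0.001 -0.   ]
[ 0.11724193 -0.36238047  0.37394645]
TCP in frame [ 2.81699103 11.4551843  62.43235873]
27 [83, 84, 83, 83, 83, 84, 83, 85, 84, 81, 80, 93, 100, 101, 103, 101, 102, 103, 88, 62, 51, 50, 50, 53, 81, 132, 156, 158, 159, 159, 159, 159, 159, 159, 159, 156, 146, 134, 133, 133, 132, 132]
24.5 [77, 77, 77, 77, 76, 77, 77, 77, 78, 76, 73, 81, 87, 88, 88, 89, 89, 87, 78, 61, 52, 51, 50, 54, 81, 132, 156, 158, 158, 159, 159, 159, 159, 160, 157, 135, 93, 67, 67, 68, 68, 68]
19 [138, 138, 138, 138, 139, 140, 142, 140, 125, 100, 81, 82, 87, 88, 88, 89, 89, 86, 77, 58, 45, 43, 42, 43, 58, 94, 116, 122, 122, 122, 122, 122, 123, 123, 126, 119, 94, 93, 119, 132, 132, 132]
17 [137, 132, 117, 101, 109, 129, 140, 140, 126, 100, 82, 82, 86, 88, 89, 88, 84, 71, 50, 33, 27, 27, 29, 27, 27, 29, 30, 30, 31, 32, 31, 30, 30, 32, 47, 71, 79, 97, 129, 144, 145, 144]
[26, 25, 24, 23, 22, 21, 20, 19, 18, 17, 16, 15, 14, 13, 12, 11, 10, 9, 8, 7, 6, 5, 4, 3, 2, 1, 0, -1, -2, -3, -4, -5, -6, -7, -8, -9, -10, -11, -12, -13, -14, -15]
```

The profile puts the bar edge at +7.7, the stamp at −10.7 and the key foot at about −8.2 to +7.0. I'll shift 0.8 mm right and lower into the gap.

Call:
send_rows(slide=[[0,0.0008,0],[0,0.0008,0.003],[0,0.0008,0.005],[0,0.0008,0.007],[0,0.0008,0.009]], delta_rot=[[0,0,0],[0,0,0],[0,0,0],[0,0,0],[0,0,0]], claw=[1,1,1,1,1])

```text
clock: 8.42
eef_pos: [0.4786, 0.0684, 0.0659]
eef_rot: [0.997, 0.077, -0.0, -0.0]
ft_force: [0.4, -1.0, 0.4]
finger_gap: 0.0113
grip_force: 35.8
```

Call:
send_rows(slide=[[0,0,0],[0,0,0],[0,0,0],[0,0,0],[0,0,0]], delta_rot=[[0,0,0],[0,0,0],[0,0,0],[0,0,0],[0,0,0]], claw=[1,1,1,1,1])

```text
clock: 8.83
eef_pos: [0.4788, 0.0685, 0.0664]
eef_rot: [0.997, 0.077, 0.0, -0.0]
ft_force: [1.3, 0.3, -0.1]
finger_gap: 0.0113
grip_force: 35.8
```

The foot is now 3–4 mm below the bar tops with no contact force. I'll lower further.

Call:
send_rows(slide=[[0,0,0.001],[0,0,0.002],[0,0.0003,0.003],[0,0.0003,0.004],[0,0.0003,0.005]], delta_rot=[[0,0,0],[0,0,0],[0,0,0],[0,0,0],[0,0,0]], claw=[1,1,1,1,1])

```text
clock: 9.25
eef_pos: [0.4789, 0.0678, 0.0613]
eef_rot: [0.997, 0.077, 0.0, 0.0]
ft_force: [-0.1, -0.2, 0.4]
finger_gap: 0.0117
grip_force: 35.9
```

Call:
send_rows(slide=[[0,0.0003,0.001],[0,0.0006,0.002],[0,0.0009,0.003],[0,0.0012,0.004],[0,0.0012,0.004]], delta_rot=[[0,0,0],[0,0,0],[0,0,0],[0,0,0],[0,0,0]], claw=[1,1,1,1,1])

```text
clock: 9.67
eef_pos: [0.4794, 0.0667, 0.0573]
eef_rot: [0.997, 0.077, 0.0, 0.0]
ft_force: [1.5, -1.7, 1.2]
finger_gap: 0.0114
grip_force: 35.9
```

Light contact with the foot about 9 mm above the slab. I let go, lift, shut the fingers and look.

Call:
send_rows(slide=[[0,0,0],[0,0,0],[0,0,0],[0,0,0],[0,0,0]], delta_rot=[[0,0,0],[0,0,0],[0,0,0],[0,0,0],[0,0,0]], claw=[0.2,0.2,0.2,0.2,0.2])

```text
clock: 10.08
eef_pos: [0.4787, 0.0672, 0.0571]
eef_rot: [0.997, 0.077, -0.0, -0.0]
ft_force: [-0.1, -0.2, -0.0]
finger_gap: 0.034
grip_force: 0.0
```

Call:
send_rows(slide=[[0,0,-0.01],[0,0,-0.025],[0,0,-0.04],[0,0,-0.04],[0,0,-0.04]], delta_rot=[[0,0,0],[0,0,0],[0,0,0],[0,0,0],[0,0,0]], claw=[0.2,0.2,0.2,1,1])

```text
clock: 10.5
eef_pos: [0.4801, 0.0672, 0.0986]
eef_rot: [0.997, 0.077, 0.002, 0.0]
ft_force: [-0.0, -1.0, -0.2]
finger_gap: 0.0109
grip_force: 0.0
```

```bash
cat >> h.py <<'E'
def profile(n,xs,z,y0,y1,yaw=8.8,step=1):
    s=r.get_state();c=pickle.load(open(n+'.pkl','rb'));b=cv2.imread(f'pics/{n}.png').astype(np.float32).mean(2)
    R=Ro.from_euler('z',yaw,degrees=True);ys=np.arange(y0,y1,-step);print(ys.tolist())
    for x in xs:
        P=[proj(c,np.r_[(s['eef_pos']+R.apply([x/1000,y/1000,0]))[:2],z]) for y in ys]
        P=np.array(P,np.float32);print(x,cv2.remap(b,P[:,:1],P[:,1:],cv2.INTER_LINEAR).ravel().astype(int).tolist())
E
python3 -c "
from h import *
snap('w8');s=r.get_state();print(s['ft_force'],s['finger_gap'])
profile('w8',(27,18,10),.035,16,-46)
print('shoulder');profile('w8',(20,15,12),.047,16,-20)
"
```

```text
[0.4801 0.0672 0.0986] [-0.004  0.024  0.009  0.027  0.005 -0.002 -0.003]
[-0.56450677 -0.77299895 -0.57327146] 0.0034133634594161783
[16, 15, 14, 13, 12, 11, 10, 9, 8, 7, 6, 5, 4, 3, 2, 1, 0, -1, -2, -3, -4, -5, -6, -7, -8, -9, -10, -11, -12, -13, -14, -15, -16, -17, -18, -19, -20, -21, -22, -23, -24, -25, -26, -27, -28, -29, -30, -31, -32, -33, -34, -35, -36, -37, -38, -39, -40, -41, -42, -43, -44, -45]
27 [104, 103, 104, 108, 112, 106, 83, 61, 55, 55, 56, 61, 89, 132, 154, 159, 159, 159, 159, 159, 159, 159, 160, 160, 158, 156, 153, 153, 153, 152, 152, 152, 152, 151, 151, 151, 151, 150, 150, 149, 148, 148, 147, 147, 148, 148, 148, 148, 148, 148, 148, 148, 144, 117, 74, 48, 52, 77, 102, 108, 103, 101]
18 [87, 86, 81, 68, 52, 37, 29, 28, 28, 28, 28, 28, 29, 29, 29, 29, 29, 29, 30, 29, 29, 30, 29, 30, 35, 57, 96, 127, 139, 140, 139, 142, 143, 144, 141, 138, 137, 139, 140, 139, 137, 136, 136, 137, 137, 138, 138, 139, 140, 139, 140, 141, 141, 139, 135, 123, 97, 79, 82, 86, 88, 88]
10 [85, 75, 58, 50, 49, 50, 50, 49, 49, 50, 49, 49, 48, 46, 43, 41, 41, 41, 41, 40, 41, 43, 47, 49, 51, 64, 102, 132, 144, 145, 145, 147, 145, 126, 95, 102, 126, 132, 132, 136, 138, 139, 137, 132, 128, 128, 115, 89, 94, 125, 140, 144, 145, 143, 139, 126, 97, 77, 81, 86, 87, 88]
shoulder
[16, 15, 14, 13, 12, 11, 10, 9, 8, 7, 6, 5, 4, 3, 2, 1, 0, -1, -2, -3, -4, -5, -6, -7, -8, -9, -10, -11, -12, -13, -14, -15, -16, -17, -18, -19]
20 [84, 84, 75, 58, 46, 42, 41, 42, 42, 41, 41, 41, 41, 42, 41, 41, 41, 42, 41, 41, 41, 42, 42, 42, 49, 80, 121, 142, 144, 144, 146, 147, 146, 142, 139, 140]
15 [84, 85, 73, 55, 49, 50, 50, 49, 50, 49, 50, 50, 49, 49, 48, 47, 48, 47, 47, 46, 47, 48, 50, 50, 55, 83, 121, 142, 145, 144, 146, 145, 129, 95, 104, 129]
12 [84, 84, 73, 54, 50, 50, 49, 50, 50, 49, 49, 48, 44, 37, 32, 30, 29, 29, 30, 29, 29, 32, 39, 44, 53, 82, 120, 142, 145, 145, 146, 146, 127, 95, 104, 129]
```

The key sits with its shoulder from −9.2 to +13.2, in the gap between bar and stamp. I press down with shut fingers.

Call:
send_rows(slide=[[0,0.001,0],[0,0.001,0.005],[0,0.001,0.01],[0,0.001,0.013],[0,0.001,0.013]], delta_rot=[[0,0,0],[0,0,0],[0,0,0],[0,0,0],[0,0,0]], claw=[1,1,1,1,1])

```text
clock: 10.97
eef_pos: [0.4778, 0.0658, 0.0827]
eef_rot: [0.997, 0.077, -0.002, -0.0]
ft_force: [0.5, 0.1, 0.3]
finger_gap: -0.0004
grip_force: 0.0
```

Call:
send_rows(slide=[[0,0,0.0005],[0,0,0.001],[0,0,0.0015],[0,0,0.002],[0,0,0.002]], delta_rot=[[0,0,0],[0,0,0],[0,0,0],[0,0,0],[0,0,0]], claw=[1,1,1,1,1])

```text
clock: 11.38
eef_pos: [0.4792, 0.066, 0.0823]
eef_rot: [0.997, 0.077, 0.0, -0.0]
ft_force: [-0.3, -0.6, 0.4]
finger_gap: -0.0002
grip_force: 0.0
```

Call:
send_rows(slide=[[0,0,0.0005],[0,0,0.001],[0,0,0.0015],[0,0,0.002],[0,0,0.002]], delta_rot=[[0,0,0],[0,0,0],[0,0,0],[0,0,0],[0,0,0]], claw=[1,1,1,1,1])

```text
clock: 11.8
eef_pos: [0.4797, 0.0658, 0.0812]
eef_rot: [0.997, 0.077, 0.0, 0.0]
ft_force: [-0.9, -0.6, 6.6]
finger_gap: 0.0
grip_force: 3.3
```

Contact at z≈0.0815. I press on, following to the right.

Call:
send_rows(slide=[[0,0.0001,0.0004],[0,0.0002,0.0008],[0,0.0003,0.0012],[0,0.0003,0.0012],[0,0.0003,0.0012]], delta_rot=[[0,0,0],[0,0,0],[0,0,0],[0,0,0],[0,0,0]], claw=[1,1,1,1,1])

```text
clock: 12.22
eef_pos: [0.4799, 0.0657, 0.0811]
eef_rot: [0.997, 0.077, 0.0, 0.001]
ft_force: [-4.7, -0.7, 13.7]
finger_gap: -0.0002
grip_force: 6.8
```

Call:
send_rows(slide=[[0,0.0001,0.0002],[0,0.0001,0.0004],[0,0.0002,0.0006],[0,0.0002,0.0006],[0,0.0002,0.0006]], delta_rot=[[0,0,0],[0,0,0],[0,0,0],[0,0,0],[0,0,0]], claw=[1,1,1,1,1])

```text
clock: 12.63
eef_pos: [0.48, 0.0657, 0.081]
eef_rot: [0.997, 0.077, 0.0, 0.001]
ft_force: [-4.4, -1.8, 17.8]
finger_gap: 0.0003
grip_force: 8.6
```

It gives no more at about 18 N, with the foot about 8 mm above the slab. I lift off and push a second time.

Call:
send_rows(slide=[[0,0,-0.002],[0,0,-0.005],[0,0,-0.006],[0,0,-0.006],[0,0,-0.006]], delta_rot=[[0,0,0],[0,0,0],[0,0,0],[0,0,0],[0,0,0]], claw=[1,1,1,1,1])

```text
clock: 13.05
eef_pos: [0.4789, 0.0654, 0.0842]
eef_rot: [0.997, 0.077, -0.0, -0.0]
ft_force: [0.6, 1.2, 0.4]
finger_gap: -0.0001
grip_force: 0.0
```

```bash
python3 -c "
from h import *
snap('w9')
profile('w9',(27,18),.035,16,-46)
print('shoulder');profile('w9',(20,15),.047,16,-20)
"
```

```text
[0.4789 0.0654 0.0842] [-0.002  0.004  0.001  0.001 -0.     0.002  0.001]
[16, 15, 14, 13, 12, 11, 10, 9, 8, 7, 6, 5, 4, 3, 2, 1, 0, -1, -2, -3, -4, -5, -6, -7, -8, -9, -10, -11, -12, -13, -14, -15, -16, -17, -18, -19, -20, -21, -22, -23, -24, -25, -26, -27, -28, -29, -30, -31, -32, -33, -34, -35, -36, -37, -38, -39, -40, -41, -42, -43, -44, -45]
27 [97, 98, 99, 101, 91, 66, 53, 50, 50, 51, 61, 97, 137, 154, 155, 155, 155, 156, 156, 156, 156, 156, 156, 154, 147, 140, 140, 140, 139, 139, 138, 138, 138, 137, 137, 137, 136, 136, 135, 135, 135, 134, 135, 135, 135, 135, 135, 135, 135, 136, 134, 121, 87, 48, 38, 54, 86, 102, 101, 97, 98, 99]
18 [79, 66, 49, 38, 33, 33, 33, 33, 34, 33, 34, 33, 33, 32, 34, 33, 34, 33, 34, 34, 34, 35, 34, 37, 63, 103, 135, 142, 142, 141, 144, 146, 146, 143, 139, 139, 141, 142, 141, 138, 138, 138, 138, 139, 140, 140, 141, 141, 141, 141, 143, 143, 141, 137, 121, 90, 78, 84, 87, 87, 87, 87]
shoulder
[16, 15, 14, 13, 12, 11, 10, 9, 8, 7, 6, 5, 4, 3, 2, 1, 0, -1, -2, -3, -4, -5, -6, -7, -8, -9, -10, -11, -12, -13, -14, -15, -16, -17, -18, -19]
20 [85, 73, 53, 48, 48, 49, 48, 49, 48, 48, 48, 47, 47, 47, 47, 47, 48, 47, 48, 48, 48, 48, 48, 53, 83, 122, 141, 143, 143, 145, 146, 141, 132, 133, 139, 142]
15 [85, 72, 53, 49, 50, 49, 49, 49, 50, 49, 48, 47, 43, 38, 36, 35, 35, 35, 35, 37, 43, 46, 49, 56, 87, 126, 143, 143, 143, 145, 144, 123, 87, 107, 130, 131]
```

Call:
send_rows(slide=[[0,0.0005,0.002],[0,0.0005,0.004],[0,0.0005,0.005],[0,0.0005,0.0055],[0,0.0005,0.006]], delta_rot=[[0,0,0],[0,0,0],[0,0,0],[0,0,0],[0,0,0]], claw=[1,1,1,1,1])

```text
clock: 13.52
eef_pos: [0.4796, 0.0649, 0.0809]
eef_rot: [0.997, 0.077, -0.001, 0.001]
ft_force: [-7.3, -1.9, 23.8]
finger_gap: 0.0002
grip_force: 11.7
```

Call:
send_rows(slide=[[0,0,0],[0,0,0],[0,0,0],[0,0,0],[0,0,0]], delta_rot=[[0,0,0],[0,0,0],[0,0,0],[0,0,0],[0,0,0]], claw=[1,1,1,1,1])

```text
clock: 13.93
eef_pos: [0.4795, 0.0648, 0.0809]
eef_rot: [0.997, 0.077, -0.001, 0.001]
ft_force: [-6.0, -1.1, 19.7]
finger_gap: 0.0002
grip_force: 9.8
```

key_wide holds at z 0.081 under about 20 N on both pushes. Now for key_narrow.

Call:
send_rows(slide=[[0,0,-0.01],[0,0,-0.025],[0,0,-0.045],[0,0,-0.055],[0,0,-0.055]], delta_rot=[[0,0,0],[0,0,0],[0,0,0],[0,0,0],[0,0,0]], claw=[1,1,1,1,1])

```text
clock: 14.35
eef_pos: [0.4815, 0.0654, 0.1358]
eef_rot: [0.997, 0.077, 0.003, -0.0]
ft_force: [0.8, 0.5, 0.1]
finger_gap: -0.0002
grip_force: 0.0
```

Call:
send_rows(slide=[[0.006,0.02,0],[0.013,0.04,0],[0.019,0.06,0],[0.026,0.08,0],[0.032,0.098,0]], delta_rot=[[0,0,0],[0,0,0],[0,0,0],[0,0,0],[0,0,0]], claw=[0,0,0,0,0])

```text
clock: 14.77
eef_pos: [0.5256, -0.0284, 0.1322]
eef_rot: [0.997, 0.077, -0.001, 0.0]
ft_force: [0.3, 0.4, -0.3]
finger_gap: 0.0427
grip_force: 0.0
```

Call:
send_rows(slide=[[0.006,0.02,0],[0.013,0.04,0],[0.019,0.06,0],[0.026,0.08,0],[0.032,0.098,0]], delta_rot=[[0,0,-2],[0,0,-4],[0,0,-6],[0,0,-7.7],[0,0,-7.7]], claw=[0,0,0,0,0])

```text
clock: 15.18
eef_pos: [0.5721, -0.1204, 0.1318]
eef_rot: [0.99, 0.144, -0.001, -0.0]
ft_force: [0.0, -0.7, -0.2]
finger_gap: 0.0431
grip_force: 0.0
```

Call:
send_rows(slide=[[0,0,0],[0,0,0.02],[0,0,0.04],[0,0,0.04],[0,0,0.04]], delta_rot=[[0,0,0],[0,0,0],[0,0,0],[0,0,0],[0,0,0]], claw=[0,0,0,0,0])

```text
clock: 15.6
eef_pos: [0.5703, -0.1177, 0.0914]
eef_rot: [0.99, 0.144, -0.002, -0.001]
ft_force: [0.5, 0.2, -0.1]
finger_gap: 0.0426
grip_force: 0.0
```

```bash
python3 -c "
from h import *
snap('w10');s=r.get_state();print(s['finger_gap'],s['ft_force'],Ro.from_quat(s['eef_rot']).as_matrix().round(3)[0])
print('tab top');profile('w10',(12,6,0,-6,-12),.06,18,-18,16.5)
print('shoulder');profile('w10',(30,25,20,17),.026,18,-18,16.5)
"
```

```text
[ 0.5703 -0.1177  0.0914] [ 0.002 -0.031 -0.008 -0.041  0.    -0.005  0.002]
0.0428830122824098 [-0.81218331 -0.4005879   0.58850532] [ 0.958  0.285 -0.002]
tab top
[18, 17, 16, 15, 14, 13, 12, 11, 10, 9, 8, 7, 6, 5, 4, 3, 2, 1, 0, -1, -2, -3, -4, -5, -6, -7, -8, -9, -10, -11, -12, -13, -14, -15, -16, -17]
12 [96, 95, 94, 94, 94, 94, 94, 94, 94, 81, 60, 52, 50, 44, 41, 44, 47, 48, 47, 47, 46, 45, 44, 41, 47, 71, 90, 94, 93, 93, 93, 93, 93, 91, 89, 88]
6 [96, 95, 95, 94, 94, 93, 94, 94, 92, 80, 59, 52, 52, 48, 40, 42, 44, 46, 46, 46, 46, 46, 44, 42, 45, 69, 90, 93, 93, 93, 93, 93, 91, 90, 89, 89]
0 [96, 95, 95, 95, 94, 95, 95, 95, 94, 89, 69, 54, 52, 48, 41, 42, 45, 47, 48, 48, 49, 49, 48, 45, 43, 64, 86, 92, 91, 91, 91, 91, 91, 91, 89, 92]
-6 [95, 94, 94, 94, 94, 95, 95, 95, 95, 95, 95, 95, 94, 85, 64, 47, 47, 50, 50, 50, 49, 49, 49, 45, 42, 57, 80, 90, 91, 92, 93, 93, 93, 93, 95, 98]
-12 [95, 94, 93, 91, 87, 83, 76, 70, 65, 60, 60, 60, 60, 60, 59, 58, 57, 58, 58, 62, 66, 65, 65, 78, 93, 95, 95, 98, 100, 101, 101, 99, 96, 95, 96, 98]
shoulder
[18, 17, 16, 15, 14, 13, 12, 11, 10, 9, 8, 7, 6, 5, 4, 3, 2, 1, 0, -1, -2, -3, -4, -5, -6, -7, -8, -9, -10, -11, -12, -13, -14, -15, -16, -17]
30 [94, 94, 94, 94, 94, 95, 96, 96, 96, 98, 100, 99, 93, 79, 64, 54, 48, 46, 45, 45, 44, 45, 55, 77, 91, 93, 94, 94, 94, 94, 95, 95, 95, 95, 96, 96]
25 [94, 95, 95, 95, 96, 97, 93, 80, 61, 45, 36, 35, 36, 38, 38, 38, 40, 40, 40, 41, 41, 41, 46, 64, 82, 91, 93, 92, 93, 93, 93, 93, 93, 93, 93, 93]
20 [90, 83, 74, 73, 77, 83, 81, 64, 53, 52, 52, 52, 53, 53, 54, 54, 53, 54, 53, 53, 53, 54, 55, 63, 81, 91, 93, 93, 93, 91, 91, 92, 93, 93, 92, 92]
17 [91, 88, 86, 86, 90, 95, 93, 74, 56, 52, 53, 53, 53, 50, 44, 38, 34, 31, 32, 33, 33, 34, 38, 49, 70, 84, 91, 93, 93, 92, 91, 92, 91, 92, 92, 92]
```

Key and fingers are aligned to within about 1 mm. I descend and grasp.

Call:
send_rows(slide=[[0.002,0,0.014],[0.002,0,0.03],[0.002,0,0.045],[0.002,0,0.056],[0.002,0,0.056]], delta_rot=[[0,0,1],[0,0,1],[0,0,1],[0,0,1],[0,0,1]], claw=[0,0,0,0,0])

```text
clock: 16.07
eef_pos: [0.5731, -0.1178, 0.036]
eef_rot: [0.991, 0.135, -0.001, -0.001]
ft_force: [-0.8, -0.6, 0.4]
finger_gap: 0.0426
grip_force: 0.0
```

Call:
send_rows(slide=[[0,0,0],[0,0,0],[0,0,0],[0,0,0],[0,0,0]], delta_rot=[[0,0,0],[0,0,0],[0,0,0],[0,0,0],[0,0,0]], claw=[0,1,1,1,1], squeeze=30)

```text
clock: 16.48
eef_pos: [0.5757, -0.1185, 0.0388]
eef_rot: [0.991, 0.135, 0.001, 0.0]
ft_force: [-0.2, -0.3, 4.1]
finger_gap: 0.0116
grip_force: 32.9
```

Call:
send_rows(slide=[[0,0,0],[0,0,0],[0,0,0],[0,0,0],[0,0,0]], delta_rot=[[0,0,0],[0,0,0],[0,0,0],[0,0,0],[0,0,0]], claw=[1,1,1,1,1])

```text
clock: 16.9
eef_pos: [0.5757, -0.1185, 0.0388]
eef_rot: [0.991, 0.135, 0.001, 0.0]
ft_force: [-0.2, -0.9, 5.6]
finger_gap: 0.0112
grip_force: 33.3
```

Call:
send_rows(slide=[[0,0,-0.02],[0,0,-0.05],[0,0,-0.085],[0,0,-0.115],[0,0,-0.115]], delta_rot=[[0,0,0],[0,0,0],[0,0,0],[0,0,0],[0,0,0]], claw=[1,1,1,1,1])

```text
clock: 17.32
eef_pos: [0.5794, -0.1188, 0.1595]
eef_rot: [0.991, 0.135, 0.006, 0.002]
ft_force: [0.2, -0.3, 0.5]
finger_gap: 0.0114
grip_force: 32.5
```

Call:
send_rows(slide=[[-0.004,-0.027,0],[-0.008,-0.054,0],[-0.012,-0.081,0],[-0.016,-0.108,0],[-0.019,-0.134,0]], delta_rot=[[0,0,0],[0,0,0],[0,0,0],[0,0,0],[0,0,0]], claw=[1,1,1,1,1])

```text
clock: 17.73
eef_pos: [0.5187, 0.0068, 0.1516]
eef_rot: [0.991, 0.135, -0.001, -0.0]
ft_force: [0.8, 0.4, 0.7]
finger_gap: 0.0114
grip_force: 32.5
```

Call:
send_rows(slide=[[-0.004,-0.027,0],[-0.008,-0.054,0],[-0.012,-0.081,0],[-0.016,-0.108,0],[-0.019,-0.1345,0]], delta_rot=[[0,0,1.5],[0,0,3],[0,0,4.5],[0,0,6],[0,0,6.7]], claw=[1,1,1,1,1])

```text
clock: 18.15
eef_pos: [0.4644, 0.1311, 0.1518]
eef_rot: [0.997, 0.076, -0.001, 0.0]
ft_force: [0.7, 0.1, -0.5]
finger_gap: 0.0115
grip_force: 32.5
```

Call:
send_rows(slide=[[0,0,0.015],[0,0,0.035],[0,0,0.055],[0,0,0.065],[0,0,0.065]], delta_rot=[[0,0,0],[0,0,0],[0,0,0],[0,0,0],[0,0,0]], claw=[1,1,1,1,1])

```text
clock: 18.57
eef_pos: [0.4631, 0.1293, 0.0846]
eef_rot: [0.997, 0.077, -0.003, 0.0]
ft_force: [-0.4, -0.9, -0.4]
finger_gap: 0.0114
grip_force: 32.5
```

Call:
send_rows(slide=[[0,0,0.003],[0,0,0.006],[0,0,0.006],[0,0,0.006],[0,0,0.006]], delta_rot=[[0,0,0],[0,0,0],[0,0,0],[0,0,0],[0,0,0]], claw=[1,1,1,1,1])

```text
clock: 18.98
eef_pos: [0.4667, 0.1303, 0.0822]
eef_rot: [0.997, 0.077, 0.001, -0.0]
ft_force: [-0.8, -0.3, -0.1]
finger_gap: 0.0112
grip_force: 32.5
```

```bash
python3 -c "
from h import *
snap('w11');s=r.get_state();print(s['ft_force'],s['finger_gap'],Ro.from_quat(s['eef_rot']).as_euler('xyz',degrees=True))
Rz=Ro.from_euler('z',8.8,degrees=True).inv();print('TCP in frame',Rz.apply(s['eef_pos']-np.array([.4777,.0575,.013]))*1000)
profile('w11',(27,24,22,20,18,16,14,12),.036,20,-20)
b=cv2.imread('pics/w11.png');cv2.imwrite('pics/w11c.png',cv2.resize(b[90:290,150:410],None,fx=3,fy=3,interpolation=cv2.INTER_CUBIC))
"
```

```text
[0.4667 0.1303 0.0822] [-0.     0.     0.001  0.001  0.001 -0.001 -0.001]
[ 0.32220841  0.53293375 -0.35973632] 0.011385466201727841 [-1.79999001e+02 -8.42212103e-02  8.80379561e+00]
TCP in frame [ 0.20998956 73.67891091 69.16251169]
[20, 19, 18, 17, 16, 15, 14, 13, 12, 11, 10, 9, 8, 7, 6, 5, 4, 3, 2, 1, 0, -1, -2, -3, -4, -5, -6, -7, -8, -9, -10, -11, -12, -13, -14, -15, -16, -17, -18, -19]
27 [151, 141, 108, 102, 133, 129, 102, 89, 90, 91, 91, 91, 89, 81, 64, 53, 52, 52, 55, 82, 127, 156, 160, 159, 154, 127, 90, 76, 76, 76, 76, 76, 77, 77, 78, 78, 78, 78, 78, 78]
24 [151, 140, 109, 105, 134, 128, 101, 89, 90, 91, 91, 91, 90, 82, 65, 54, 52, 52, 55, 82, 126, 155, 160, 160, 154, 129, 105, 113, 125, 127, 126, 125, 126, 125, 123, 123, 126, 126, 125, 123]
22 [152, 139, 109, 101, 135, 138, 106, 90, 90, 91, 91, 91, 90, 82, 66, 53, 52, 52, 55, 81, 127, 155, 160, 160, 154, 131, 110, 124, 142, 145, 144, 143, 143, 142, 140, 141, 143, 144, 141, 138]
20 [152, 141, 113, 102, 136, 138, 104, 89, 89, 90, 91, 90, 90, 82, 66, 53, 51, 50, 54, 80, 122, 148, 153, 153, 147, 126, 109, 125, 141, 143, 137, 127, 124, 131, 138, 141, 140, 133, 121, 119]
18 [152, 142, 113, 103, 137, 136, 102, 89, 90, 91, 91, 91, 90, 81, 63, 46, 37, 33, 33, 41, 55, 63, 65, 65, 64, 66, 90, 124, 142, 140, 115, 75, 58, 87, 121, 136, 126, 93, 55, 57]
16 [152, 142, 114, 101, 136, 134, 101, 89, 90, 91, 91, 90, 86, 70, 47, 31, 29, 28, 28, 29, 29, 29, 28, 29, 28, 41, 81, 123, 142, 142, 125, 96, 84, 103, 127, 138, 134, 110, 82, 82]
14 [152, 143, 113, 104, 138, 136, 104, 90, 90, 90, 86, 75, 55, 38, 31, 31, 30, 29, 30, 30, 30, 30, 30, 30, 29, 39, 75, 120, 141, 145, 142, 139, 138, 139, 139, 141, 143, 142, 136, 133]
12 [152, 143, 113, 106, 139, 136, 103, 90, 87, 77, 58, 39, 32, 30, 31, 30, 30, 31, 31, 31, 30, 32, 30, 31, 30, 37, 69, 115, 140, 145, 140, 134, 131, 134, 138, 140, 143, 138, 129, 126]
```

View pics/w11c.png

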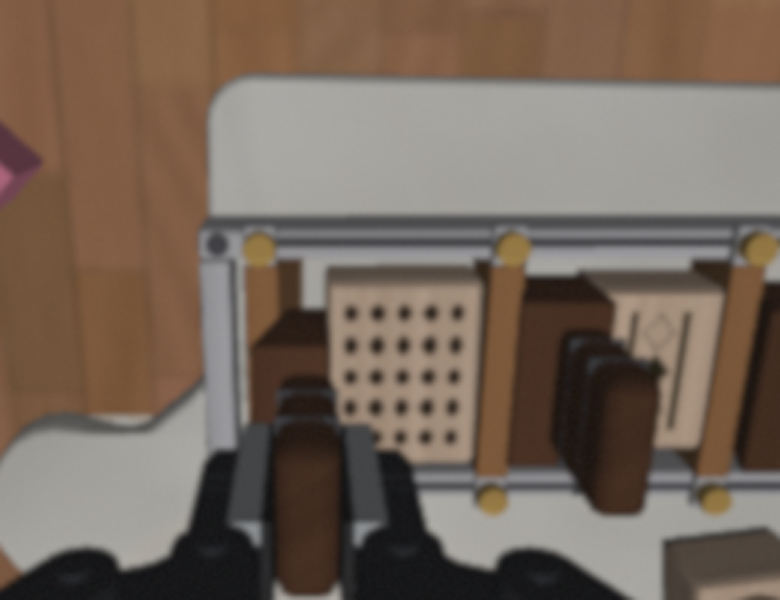

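View w11c: key_wide stands seated in the middle bay. The narrow key hangs over its gap with the bar edge at +6.2, the stamp at −6.2 and the foot at about −5.2 to +4.0 mm. I shift 0.5 mm left and lower.

Call:
send_rows(slide=[[0.001,-0.0005,0],[0.001,-0.0005,0.003],[0.001,-0.0005,0.006],[0.001,-0.0005,0.009],[0.001,-0.0005,0.012]], delta_rot=[[0,0,0],[0,0,0],[0,0,0],[0,0,0],[0,0,0]], claw=[1,1,1,1,1])

```text
clock: 19.45
eef_pos: [0.4668, 0.1308, 0.069]
eef_rot: [0.997, 0.077, -0.0, 0.0]
ft_force: [0.3, 0.2, -0.2]
finger_gap: 0.0116
grip_force: 32.5
```

Call:
send_rows(slide=[[0,0,0.001],[0,0,0.002],[0,0,0.003],[0,0,0.004],[0,0,0.004]], delta_rot=[[0,0,0],[0,0,0],[0,0,0],[0,0,0],[0,0,0]], claw=[1,1,1,1,1])

```text
clock: 19.87
eef_pos: [0.4669, 0.1308, 0.0654]
eef_rot: [0.997, 0.077, -0.0, 0.0]
ft_force: [1.3, 0.4, -0.3]
finger_gap: 0.0113
grip_force: 32.5
```

Call:
send_rows(slide=[[0,0.0003,0.001],[0,0.0006,0.002],[0,0.0009,0.003],[0,0.0012,0.004],[0,0.0012,0.004]], delta_rot=[[0,0,0],[0,0,0],[0,0,0],[0,0,0],[0,0,0]], claw=[1,1,1,1,1])

```text
clock: 20.28
eef_pos: [0.4674, 0.1298, 0.0615]
eef_rot: [0.997, 0.077, 0.0, -0.0]
ft_force: [1.8, -0.3, 0.1]
finger_gap: 0.0115
grip_force: 32.6
```

Call:
send_rows(slide=[[0,0,0],[0,0,0],[0,0,0],[0,0,0],[0,0,0]], delta_rot=[[0,0,0],[0,0,0],[0,0,0],[0,0,0],[0,0,0]], claw=[0.2,0.2,0.2,0.2,0.2])

```text
clock: 20.7
eef_pos: [0.467, 0.1297, 0.0614]
eef_rot: [0.997, 0.077, -0.0, -0.0]
ft_force: [0.2, 0.0, 0.3]
finger_gap: 0.0342
grip_force: 0.0
```

Call:
send_rows(slide=[[0,0,-0.01],[0,0,-0.025],[0,0,-0.04],[0,0,-0.04],[0,0,-0.04]], delta_rot=[[0,0,0],[0,0,0],[0,0,0],[0,0,0],[0,0,0]], claw=[0.2,0.2,0.2,1,1])

```text
clock: 21.12
eef_pos: [0.4683, 0.13, 0.1028]
eef_rot: [0.997, 0.077, 0.002, -0.0]
ft_force: [0.6, 0.7, -0.1]
finger_gap: 0.0109
grip_force: 0.0
```

```bash
python3 -c "
from h import *
snap('w12');s=r.get_state();print(s['ft_force'])
print('shoulder');profile('w12',(20,15,12),.045,16,-20)
print('stamp');profile('w12',(22,),.033,16,-60)
"
```

```text
[0.4683 0.13   0.1028] [-0.004  0.022  0.009  0.025  0.005 -0.002 -0.004]
[ 0.35029756 -0.11425677  0.03779516]
shoulder
[16, 15, 14, 13, 12, 11, 10, 9, 8, 7, 6, 5, 4, 3, 2, 1, 0, -1, -2, -3, -4, -5, -6, -7, -8, -9, -10, -11, -12, -13, -14, -15, -16, -17, -18, -19]
20 [141, 132, 101, 89, 82, 65, 50, 43, 42, 43, 43, 44, 44, 44, 45, 45, 45, 45, 45, 45, 46, 62, 99, 133, 142, 128, 92, 61, 77, 112, 134, 129, 98, 62, 57, 93]
15 [136, 128, 101, 89, 79, 61, 52, 51, 51, 52, 52, 53, 53, 53, 52, 51, 51, 51, 52, 52, 54, 69, 102, 133, 143, 143, 139, 136, 137, 139, 140, 142, 141, 136, 133, 136]
12 [136, 127, 103, 89, 78, 60, 51, 51, 52, 52, 52, 48, 39, 35, 32, 30, 30, 30, 30, 32, 34, 47, 82, 121, 138, 128, 93, 60, 75, 109, 131, 130, 100, 64, 60, 92]
stamp
[16, 15, 14, 13, 12, 11, 10, 9, 8, 7, 6, 5, 4, 3, 2, 1, 0, -1, -2, -3, -4, -5, -6, -7, -8, -9, -10, -11, -12, -13, -14, -15, -16, -17, -18, -19, -20, -21, -22, -23, -24, -25, -26, -27, -28, -29, -30, -31, -32, -33, -34, -35, -36, -37, -38, -39, -40, -41, -42, -43, -44, -45, -46, -47, -48, -49, -50, -51, -52, -53, -54, -55, -56, -57, -58, -59]
22 [133, 101, 89, 90, 90, 91, 91, 89, 80, 64, 46, 36, 32, 29, 29, 30, 31, 31, 32, 31, 36, 60, 93, 120, 135, 138, 137, 136, 136, 134, 133, 133, 135, 135, 134, 132, 131, 131, 133, 135, 136, 135, 135, 136, 138, 141, 142, 140, 137, 135, 135, 135, 136, 136, 136, 136, 136, 138, 139, 134, 110, 80, 74, 85, 89, 90, 90, 91, 90, 84, 68, 44, 30, 27, 27, 27]
```

The narrow key is in its gap (shoulder +11 to −5.7). Now I press it.

Call:
send_rows(slide=[[0,0.0008,0],[0,0.0008,0.005],[0,0.0008,0.01],[0,0.0008,0.014],[0,0.0008,0.014]], delta_rot=[[0,0,0],[0,0,0],[0,0,0],[0,0,0],[0,0,0]], claw=[1,1,1,1,1])

```text
clock: 21.58
eef_pos: [0.4658, 0.1285, 0.0858]
eef_rot: [0.997, 0.077, -0.002, 0.0]
ft_force: [-0.5, -0.6, 0.4]
finger_gap: -0.0001
grip_force: 0.0
```

Call:
send_rows(slide=[[0,0,0.0005],[0,0,0.001],[0,0,0.0015],[0,0,0.002],[0,0,0.002]], delta_rot=[[0,0,0],[0,0,0],[0,0,0],[0,0,0],[0,0,0]], claw=[1,1,1,1,1])

```text
clock: 22.0
eef_pos: [0.4674, 0.1289, 0.0856]
eef_rot: [0.997, 0.077, 0.0, -0.0]
ft_force: [0.1, 0.6, -0.0]
finger_gap: -0.0001
grip_force: 0.0
```

Call:
send_rows(slide=[[0,0,0.0005],[0,0,0.001],[0,0,0.0015],[0,0,0.002],[0,0,0.002]], delta_rot=[[0,0,0],[0,0,0],[0,0,0],[0,0,0],[0,0,0]], claw=[1,1,1,1,1])

```text
clock: 22.42
eef_pos: [0.4671, 0.1289, 0.0834]
eef_rot: [0.997, 0.077, -0.0, 0.0]
ft_force: [-0.7, -0.1, 0.2]
finger_gap: 0.0002
grip_force: 0.0
```

Call:
send_rows(slide=[[0,0.0001,0.0005],[0,0.0002,0.001],[0,0.0003,0.0015],[0,0.0004,0.002],[0,0.0004,0.002]], delta_rot=[[0,0,0],[0,0,0],[0,0,0],[0,0,0],[0,0,0]], claw=[1,1,1,1,1])

```text
clock: 22.83
eef_pos: [0.4677, 0.1286, 0.082]
eef_rot: [0.997, 0.077, 0.0, 0.0]
ft_force: [-1.0, -0.5, 5.0]
finger_gap: 0.0001
grip_force: 2.3
```

Call:
send_rows(slide=[[0,0.0001,0.0003],[0,0.0001,0.0006],[0,0.0002,0.001],[0,0.0003,0.001],[0,0.0003,0.001]], delta_rot=[[0,0,0],[0,0,0],[0,0,0],[0,0,0],[0,0,0]], claw=[1,1,1,1,1])

```text
clock: 23.25
eef_pos: [0.4678, 0.1286, 0.0819]
eef_rot: [0.997, 0.077, 0.0, 0.0]
ft_force: [-2.6, -1.3, 10.5]
finger_gap: 0.0003
grip_force: 5.4
```

Call:
send_rows(slide=[[0,0.0002,0.0005],[0,0.0004,0.001],[0,0.0005,0.0012],[0,0.0005,0.0012],[0,0.0005,0.0012]], delta_rot=[[0,0,0],[0,0,0],[0,0,0],[0,0,0],[0,0,0]], claw=[1,1,1,1,1])

```text
clock: 23.67
eef_pos: [0.4681, 0.1285, 0.0818]
eef_rot: [0.997, 0.077, 0.0, 0.0]
ft_force: [-6.5, -0.9, 18.0]
finger_gap: -0.0002
grip_force: 8.9
```

Call:
send_rows(slide=[[0,0,-0.003],[0,0,-0.006],[0,0,-0.006],[0,0,-0.006],[0,0,-0.006]], delta_rot=[[0,0,0],[0,0,0],[0,0,0],[0,0,0],[0,0,0]], claw=[1,1,1,1,1])

```text
clock: 24.08
eef_pos: [0.467, 0.1275, 0.0848]
eef_rot: [0.997, 0.077, -0.0, 0.0]
ft_force: [-1.2, -0.5, 0.1]
finger_gap: -0.0002
grip_force: 0.0
```

```bash
python3 -c "
from h import *
snap('w13')
print('shoulder');profile('w13',(20,15),.047,16,-20)
print('stamp');profile('w13',(22,),.033,10,-60)
"
```

```text
[0.467  0.1275 0.0848] [-0.     0.003  0.001  0.001  0.001  0.003  0.   ]
shoulder
[16, 15, 14, 13, 12, 11, 10, 9, 8, 7, 6, 5, 4, 3, 2, 1, 0, -1, -2, -3, -4, -5, -6, -7, -8, -9, -10, -11, -12, -13, -14, -15, -16, -17, -18, -19]
20 [102, 90, 85, 68, 53, 50, 51, 51, 52, 52, 53, 53, 53, 53, 53, 54, 54, 54, 54, 57, 86, 124, 142, 135, 109, 81, 85, 113, 133, 134, 112, 80, 71, 98, 126, 136]
15 [107, 90, 83, 67, 52, 51, 51, 51, 52, 51, 45, 37, 34, 33, 33, 33, 32, 33, 34, 44, 82, 123, 142, 137, 120, 99, 102, 123, 135, 137, 125, 101, 92, 112, 131, 138]
stamp
[10, 9, 8, 7, 6, 5, 4, 3, 2, 1, 0, -1, -2, -3, -4, -5, -6, -7, -8, -9, -10, -11, -12, -13, -14, -15, -16, -17, -18, -19, -20, -21, -22, -23, -24, -25, -26, -27, -28, -29, -30, -31, -32, -33, -34, -35, -36, -37, -38, -39, -40, -41, -42, -43, -44, -45, -46, -47, -48, -49, -50, -51, -52, -53, -54, -55, -56, -57, -58, -59]
22 [76, 56, 39, 31, 29, 29, 29, 29, 29, 30, 29, 29, 31, 46, 82, 116, 136, 141, 140, 139, 139, 138, 136, 136, 138, 140, 138, 135, 134, 134, 135, 138, 138, 137, 137, 138, 141, 144, 145, 143, 140, 138, 137, 138, 138, 139, 139, 138, 139, 140, 142, 138, 119, 86, 75, 85, 88, 89, 90, 90, 88, 80, 59, 35, 28, 28, 27, 28, 28, 27]
```

Call:
send_rows(slide=[[0,0,0.003],[0,0,0.0045],[0,0,0.005],[0,0,0.0055],[0,0,0.006]], delta_rot=[[0,0,0],[0,0,0],[0,0,0],[0,0,0],[0,0,0]], claw=[1,1,1,1,1])

```text
clock: 24.55
eef_pos: [0.4678, 0.1277, 0.0817]
eef_rot: [0.997, 0.077, -0.001, 0.001]
ft_force: [-7.4, -1.9, 22.3]
finger_gap: -0.0002
grip_force: 11.0
```

Call:
send_rows(slide=[[0,0,0],[0,0,0],[0,0,0],[0,0,0],[0,0,0]], delta_rot=[[0,0,0],[0,0,0],[0,0,0],[0,0,0],[0,0,0]], claw=[1,1,1,1,1])

```text
clock: 24.97
eef_pos: [0.4677, 0.1278, 0.0817]
eef_rot: [0.997, 0.077, -0.0, 0.001]
ft_force: [-6.0, -2.6, 20.8]
finger_gap: 0.0002
grip_force: 9.9
```

Both keys stop dead at about 20 N. I lift away and check the seams between stamps and bars.

Call:
send_rows(slide=[[0,0,-0.01],[0,0,-0.03],[0,0.02,-0.05],[0,0.04,-0.06],[0,0.05,-0.06]], delta_rot=[[0,0,0],[0,0,0],[0,0,0],[0,0,0],[0,0,0]], claw=[1,1,1,1,1])

```text
clock: 25.38
eef_pos: [0.4775, 0.0764, 0.1415]
eef_rot: [0.997, 0.076, 0.003, 0.001]
ft_force: [0.9, -0.3, 0.6]
finger_gap: -0.0001
grip_force: 0.0
```

Call:
send_rows(slide=[[-0.01,0,0],[-0.03,0,0],[-0.05,0,0],[-0.05,0,0],[-0.05,0,0]], delta_rot=[[0,0,0],[0,0,0],[0,0,0],[0,0,0],[0,0,0]], claw=[1,1,1,1,1])

```text
clock: 25.8
eef_pos: [0.4231, 0.0707, 0.1377]
eef_rot: [0.997, 0.077, -0.002, 0.0]
ft_force: [0.5, -0.1, 0.2]
finger_gap: 0.0003
grip_force: 0.0
```

```bash
cat > p.py <<'E'
from h import *
import sys
n=sys.argv[1];snap(n)
c=pickle.load(open(n+'.pkl','rb'));b=cv2.imread(f'pics/{n}.png').astype(np.float32).mean(2)
R=Ro.from_euler('z',8.8,degrees=True);o=np.array([.4777,.0575,.013])
def row(x,z,y0,y1,st=.7):
    ys=np.arange(y0,y1,-st);P=np.array([proj(c,o+R.apply([x/1000,y/1000,z])) for y in ys],np.float32)
    print(x,cv2.remap(b,P[:,:1],P[:,1:],cv2.INTER_LINEAR).ravel().astype(int).tolist())
print('L right seam, y 34..22');[row(x,.021,34,20) for x in(22,12,0,-12,-22)]
print('M right seam, y -24..-38');[row(x,.022,-24,-40) for x in(20,10,0,-10,-18)]
print('L left: bar..key..stamp y 90..55 at shoulder');[row(x,.034,95,60,1) for x in(19,10,-18)]
print('M y 32..-6');[row(x,.034,32,-6,1) for x in(19,10,-18)]
E
python3 p.py w14
```

```text
[0.4231 0.0707 0.1377] [-0.005  0.018  0.008 -0.056  0.008 -0.013  0.003]
L right seam, y 34..22
22 [140, 140, 140, 141, 143, 143, 139, 130, 115, 97, 89, 87, 88, 89, 88, 81, 71, 60, 52, 50]
12 [137, 138, 139, 141, 143, 144, 140, 131, 117, 100, 89, 88, 89, 89, 87, 78, 66, 56, 51, 51]
0 [75, 75, 97, 118, 134, 143, 143, 135, 121, 106, 93, 90, 89, 89, 87, 77, 66, 56, 50, 50]
-12 [113, 114, 124, 135, 142, 145, 145, 136, 122, 107, 94, 90, 89, 88, 85, 76, 65, 56, 51, 51]
-22 [140, 140, 141, 143, 145, 146, 145, 140, 128, 114, 101, 93, 90, 89, 87, 84, 78, 72, 68, 66]
M right seam, y -24..-38
20 [145, 145, 146, 147, 147, 147, 145, 143, 137, 124, 107, 90, 82, 86, 89, 90, 90, 91, 91, 90, 86, 78, 66]
10 [121, 136, 144, 148, 149, 148, 147, 144, 138, 125, 106, 92, 85, 87, 89, 90, 90, 90, 91, 90, 86, 78, 65]
0 [123, 138, 145, 148, 149, 148, 146, 144, 138, 127, 109, 94, 87, 87, 89, 89, 90, 90, 90, 89, 85, 77, 65]
-10 [122, 137, 146, 148, 149, 149, 147, 145, 140, 130, 114, 98, 90, 88, 88, 89, 90, 90, 90, 89, 86, 77, 66]
-18 [145, 145, 146, 147, 148, 148, 146, 143, 140, 131, 116, 100, 88, 87, 88, 89, 8
[... 347 characters left out ...]
27, 26, 28, 49, 91, 125, 139, 133]
-18 [149, 141, 143, 145, 148, 148, 144, 127, 95, 62, 47, 46, 47, 48, 48, 48, 47, 48, 45, 43, 40, 35, 34, 40, 48, 53, 54, 49, 49, 67, 96, 119, 135, 141, 140]
M y 32..-6
19 [114, 133, 143, 138, 116, 93, 87, 89, 87, 73, 56, 51, 51, 51, 51, 52, 52, 52, 51, 52, 53, 54, 53, 52, 51, 52, 52, 52, 53, 54, 54, 62, 93, 128, 145, 148, 148, 150]
10 [94, 126, 141, 138, 117, 95, 88, 89, 87, 72, 56, 51, 51, 52, 51, 51, 51, 51, 46, 36, 32, 37, 42, 45, 47, 47, 48, 48, 48, 48, 46, 43, 53, 91, 130, 146, 149, 150]
-18 [126, 138, 144, 142, 127, 106, 92, 89, 85, 73, 59, 53, 53, 53, 52, 51, 51, 53, 56, 60, 59, 56, 53, 51, 50, 50, 50, 50, 49, 49, 53, 63, 88, 115, 133, 139, 140, 141]
```

The seams on both stamps are closed along their full length and the keys haven't moved. I hand in.

```bash
python3 -c "
from rig import r
print(r.finish_job())"
```

```text
the job is handed in; nothing more can be done
None
```

I dropped and pressed both keys twice until they gave no more at about 20 N (peak about 24 N, above the 12–18 N stated). Both stamps showed closed seams against their right-hand bars when I handed in at about 26 s; the hand-in gave no verdict.

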